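Roll the brush tube to its band on the felt

TASK

The bamboo brush tube has been left lying to one side of its place on the green felt mat. With fingertips on top of the tube, roll it across the felt and stop it over the pale band, so that it lies along the band with its centre line above it from end to end, and leave it at rest. Push only on its top, without lifting it, pinching it or shoving it from the side, and leave the stone stand, the two seals and the jar where they are.

Things in the scene. Friction and masses are not known exactly. Their poses are not given: they have to be found in the camera images.
- mat: Green felt mat, 360 x 400 x 3 mm, fixed on the shelf. Origin: middle of its underside. Its x axis runs along the pale band, its y axis across the band, z up; the felt's top is 3 mm above the origin. The pale cream band, 300 mm long (x) and 36 mm wide (y), flush with the felt, is centred on the mat.
- tube: Closed rigid bamboo tube lying on the felt: a plain cylinder 56 mm in diameter, 180 mm long, about 0.16 kg, yellow with dark caps. Origin: on its axis at mid length, 31 mm above the shelf; x axis along the tube, y and z turn as it rolls. It starts 88 to 125 mm to either side of the band's centre line, parallel to it within 0.05 rad. The felt brakes it: after a slow push it stays where it is left.
- end_a (a point): Centre of one end face of the tube, on its axis, 90 mm from mid length (tube's -x end).
- end_b (a point): Centre of the other end face of the tube, on its axis, 90 mm from mid length (tube's +x end).
- stand: Bystander: loose black stone seal stand, 44 x 44 mm and 36 mm high, on the felt on the side of the band where the tube is not. Origin: centre of its underside.
- seal_a: Bystander: loose white porcelain seal, 24 x 24 mm and 62 mm high, standing on the felt near the mat's edge that is farther from the robot. Origin: centre of its underside.
- seal_b: Bystander: the other white porcelain seal, same shape and size. Origin: centre of its underside.
- jar: Bystander: loose grey stoneware jar with lid, 88 mm in diameter and 97 mm high, on the shelf beside the mat. Origin: centre of its underside.
Things that resemble listed ones, but are neither listed nor needed, are in the scene too. Several things look just like the tube: the one meant starts farthest to the robot's left.

How it is judged:
By the outcome, as a careful person would: the job done as asked, in the order asked, and still so for the second after the job is handed in, with the robot touching nothing.
It also fails if it takes over 61 s, if anything falls off the work surface, if the arm or the gripper's body presses on something with over 40 N, if the wrist force passes 120 N, or if a joint passes its speed limit or range.

ROBOT

A 6-joint arm with a two-finger parallel gripper is mounted at the origin on the work surface. World frame = base frame: x ahead of the robot, y to its left, z up, the work surface at z = 0. Lengths are in m, angles in degrees, forces in N, time in s.
With the tool pointing down it reaches from about 0.375 to 0.9 m from the base axis. Payload 3.1 kg.
Tool frame: the origin (TCP) lies at the very end of the fingers, on their centre line; the grasp point (between the pads) lies 19 mm behind it; z points along the fingers, y is the direction in which the jaws open and shut (so a half turn about z gives the same grasp; the last joint's range is limited). The gripper opens to 87 mm and grips with 3 to 60 N. Pads are 19 mm wide; open, the fingers measure 117 mm over their backs; the gripper's body (75 mm by 190 mm) begins 51 mm behind the grasp point.
Start: joints at [-85.342, 30.224, 82.088, -0, 67.689, -10.227], TCP at [0.161, -0.604, 0.223] pointing down, gripper open.
Joint ranges: [-176.69, 176.69], [-43.24, 126.21], [12.49, 139.97], [-82, 262], [0, 151.66], [-163.58, 163.58]. Speed limits (degrees/s): [159.86, 159.86, 180, 180, 180, 180].

INTERFACE

Orientations are given as a 3x3 rotation matrix whose columns are the frame's x, y, z axes.
In Python, from rig import readout, capture, camera_model, bot, spot_in, regions_of gives the robot as it stands.
- The arm moves only by the tool send_rows, never from a script. Its argument "moves" is a list that holds one entry, the list of rows, each a list of 7 numbers: the turn, a rotation vector about the tool's x, y, z in degrees, then the shift along the tool's x, y, z in cm, then the opening, from -1 (shut) to 1 (fully open). A call has exactly 5 rows; each row shifts and turns the commanded pose from where the row before left it, along the tool's axes as they then stand; what a row does not reach is not made up. A row lasts 1/10 s, in which the tool goes at most 50 mm and 8.59 degrees, less where a joint would pass 70% of its speed; a pose out of reach is approached as far as the arm can. A call with a gripper value outside its range is refused whole. The fingers move at their own pace and stop on an object; the grip force is fixed at half the most. Time passes only in rows, so rows that do not move let the fingers close, or fill a call up. It gives the time, the measured TCP pose, the force and the opening at its end, in the units of the state.
- readout.read_state(): the state, without advancing time (a new reading comes with each control period).
- capture(name): name is "scene" or "side" or "wrist"; returns the picture (420x560x3 uint8, blue, green, red); there is no depth.
- camera_model(name): a dict with "camera_matrix" (3x3 intrinsics, pixels), "k1" (the pictures are not rectified: a ray, as slopes to the right and down, at radius r is drawn at 1 + k1 r^2 times it, then the intrinsics apply), "pose" (4x4, takes a point from camera to world coordinates). Camera axes: x right, y up, looking along -z (the intrinsics and any distortion apply to the point x, -y, -z); pixel columns grow to the right and rows downward; lengths in m; the calibration is good to about 2 mm. A picture is of the moment at which its call begins: read the wrist's pose just before it. camera_model takes no time and is no camera call; for the wrist camera it gives the pose at the moment of the call.
- bot.hand_in(): hands the job in, once; it reports no verdict.
Trained networks look in the newest picture that a camera, given by its name, has taken for a name from the list of things; names that differ only in an ending like _2 or _b are one class to them, and where a whole thing is asked for, a point or a joint stands for the part that bears it (a point fixed in the world has none). Each returns a list of dicts, best first, with "p" (0 to 1); they miss things now and then, are a little off and sometimes report something else, mostly with a low value. They report only what shows in the picture. A call takes as long as a camera call. They do not tell look-alikes from the thing itself.
- spot_in(camera, thing): "location" ([x, y, z] in m, in world coordinates, good to about 4 mm: the middle of the surface that is visible of it).
- regions_of(camera, thing): "mask" (420x560 bool, what is visible of it).
The state is a dict: "time_s": time; "joint_positions": joint angles; "qvel": joint speeds; "tau": joint torques, N m; "position": TCP position; "tcp_rot": TCP orientation; "force": force on the tool from outside, world axes, zero at the start; "moment": the same for the moment, N m; "opening": opening from 0.0 (shut) to 1.0 (fully open).
Only numpy, scipy, OpenCV 4.12 (cv2) and the standard library are available. Lean on these libraries where they do the work, as an engineer would, in place of code of your own. Each camera call takes 0.05 s, during which the arm holds its last target. There are 200 camera calls.

## Working session

There is one attempt and no reset: what is moved stays moved. The work goes in short steps, Python scripts to look and compute and a tool call to move; the robot and the scene stay as the last step left them, time stands still between calls to the robot, and variables do not carry over. Pictures are saved under pics/ and viewed, about 8 in all and at most 12, crops included, and the job is handed in when it is done.

Besides the shell and the picture viewer there is one more tool, called after ">>>" by a JSON object that holds its "api" and its "payload". send_rows: Moves the arm, as the interface text tells. Its arguments: {"type":"object","properties":{"moves":{"type":"array","items":{"type":"array","items":{"type":"array","items":{"type":"number"}}}}},"required":["moves"]}

```bash
mkdir -p pics
cat > h.py <<'E'
import numpy as np, cv2
from rig import readout, capture, camera_model, bot, spot_in, regions_of
def ray(cam,u,v,z):
    "pixels -> world points on plane z"
    m=camera_model(cam);K=np.array(m["camera_matrix"]);P=np.array(m["pose"])
    d=cv2.undistortPoints(np.array([[[u,v]]],float),K,np.array([m["k1"],0,0,0.]))[0,0] 
    r=P[:3,:3]@np.array([d[0],-d[1],-1]);o=P[:3,3]
    return o+r*(z-o[2])/r[2]
def proj(cam,p):
    m=camera_model(cam);K=np.array(m["camera_matrix"]);P=np.array(m["pose"])
    c=(np.asarray(p)-P[:3,3])@P[:3,:3];s=np.array([c[0],-c[1]])/-c[2]
    s=s*(1+m["k1"]*(s@s));return (K@np.r_[s,1])[:2]
E
python3 - <<'E'
from h import *
a=capture("scene");b=capture("side")
cv2.imwrite("pics/scene.png",a);cv2.imwrite("pics/side.png",b)
for c in("scene","side"):
    print(c,np.round(camera_model(c)["pose"],2).tolist())
    for t in("tube","mat","stand","seal_a","jar"):
        print(c,t,[(round(d["p"],2),np.round(d["location"],3).tolist()) for d in spot_in(c,t)])
s=readout.read_state();print(s["time_s"],s["tcp_rot"],s["force"])
E
```

```text
scene [[0.47, -0.56, 0.68, 1.23], [0.88, 0.28, -0.38, -0.42], [0.02, 0.78, 0.63, 0.7], [0.0, 0.0, 0.0, 1.0]]
scene tube [(0.78, [0.581, -0.422, 0.052]), (0.7, [0.261, -0.32, 0.042]), (0.68, [0.611, -0.148, 0.053])]
scene mat [(0.86, [0.624, -0.029, 0.002])]
scene stand [(0.63, [0.598, 0.077, 0.031])]
scene seal_a [(0.55, [0.725, 0.062, 0.036]), (0.55, [0.763, -0.143, 0.038])]
scene jar [(0.91, [0.629, 0.269, 0.059])]
side [[-0.83, 0.29, -0.47, -0.15], [-0.56, -0.45, 0.7, 0.92], [-0.01, 0.85, 0.53, 0.78], [0.0, 0.0, 0.0, 1.0]]
side tube [(0.87, [0.246, -0.221, 0.03]), (0.84, [0.57, -0.121, 0.045]), (0.81, [0.544, -0.383, 0.042])]
side mat [(0.96, [0.544, 0.026, 0.004]), (0.34, [0.568, -0.123, 0.044])]
side stand [(0.62, [0.574, 0.096, 0.026])]
side seal_a [(0.74, [0.745, -0.13, 0.027]), (0.49, [0.715, 0.073, 0.034])]
side jar [(0.8, [0.584, 0.309, 0.06]), (0.31, [0.568, -0.123, 0.046])]
0.6 [[ 9.66423407e-01  2.56954853e-01 -3.56927013e-05]
 [ 2.56954851e-01 -9.66423407e-01 -5.78545734e-05]
 [-4.93602754e-05  4.67406013e-05 -9.99999998e-01]] [ 0.09691444 -1.03886801 -0.20396704]
```

View pics/scene.png

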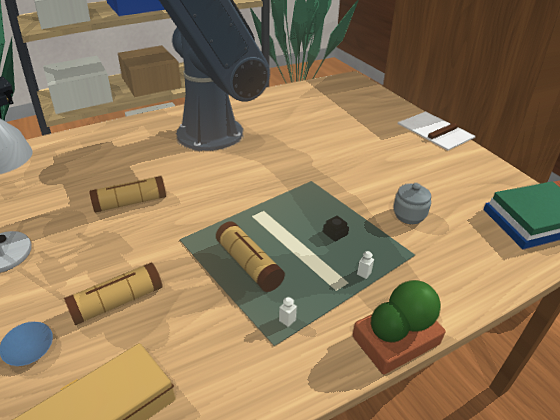

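View pics/side.png

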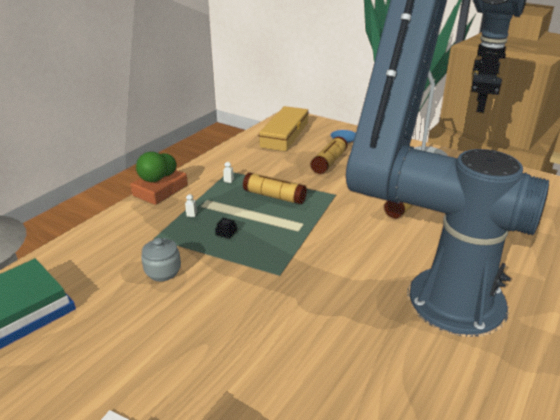

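The scene picture shows the tube on the mat (px ~250,255), with the band to its right from (259,214) to (340,287). The stand is at (336,228), the seals at (288,311) and (366,264), and the jar at (412,203). The look-alikes lie off the mat. Next I'll measure the band and the tube.

```bash
cat >> h.py <<'E'
from scipy.optimize import minimize
def cyl(p):
    x,y,a=p;d=np.array([np.cos(a),np.sin(a),0]);n=np.array([-d[1],d[0],0]);t=np.linspace(0,2*np.pi,24,endpoint=False)
    return [np.array([x,y,.031])+s*.09*d+.028*(np.cos(q)*n+np.sin(q)*np.array([0,0,1])) for s in(-1,1) for q in t]
def sil(cam,p):
    h=cv2.convexHull(np.array([proj(cam,q) for q in cyl(p)],np.float32))
    m=np.zeros((420*4,560*4),np.uint8);cv2.fillConvexPoly(m,np.int32(h*4+2),1)
    return cv2.resize(m*255,(560,420),interpolation=cv2.INTER_AREA)/255.
def tubefit(masks,p0):
    f=lambda p:sum(abs(sil(c,p)-m).sum()/m.sum() for c,m in masks.items())
    r=minimize(f,p0,method="Nelder-Mead",options=dict(initial_simplex=np.array([p0,p0+np.array([.015,0,0]),p0+np.array([0,.015,0]),p0+np.array([0,0,.1])]),maxiter=120))
    return r.x,r.fun
def masks_near(cam,p0):
    u=proj(cam,[p0[0],p0[1],.031])
    L=[d["mask"] for d in regions_of(cam,"tube")]
    L=[m for m in L if np.hypot(*(np.argwhere(m).mean(0)[::-1]-u))<25]
    return L[0]
def band(cam,img,c):
    hsv=cv2.cvtColor(img,cv2.COLOR_BGR2HSV);m=cv2.inRange(img,(120,150,150),(255,255,255))
    m[cv2.inRange(hsv,(0,0,0),(179,90,255))==0]=0
    _,lab,st,ce=cv2.connectedComponentsWithStats(m)
    u=proj(cam,c);k=1+np.argmin([np.hypot(*(x-u))+(1e3 if s[4]<300 else 0) for x,s in zip(ce[1:],st[1:])])
    q=np.argwhere(lab==k)[:,::-1]
    w=np.array([ray(cam,a,b,.003)[:2] for a,b in q],np.float32)
    (cx,cy),(W,H),ang=cv2.minAreaRect(w)
    e=np.linalg.eigh(np.cov(w.T))[1][:,1];e*=np.sign(e[0])
    return (cx,cy),w.mean(0),(W,H),np.arctan2(e[1],e[0])
E
python3 - <<'E'
from h import *
M={}
p0=np.array([.585,-.135,.1])
for c in("scene","side"):
    im=capture(c);print(c,"band",band(c,im,[.6,-.03,.003]))
    M[c]=masks_near(c,p0).astype(float); print(tubefit({c:M[c]},p0))
print("both",tubefit(M,p0))
E
```

```text
scene band ((0.5772014260292053, -0.019557081162929535), array([ 0.58617425, -0.01816278], dtype=float32), (0.28265827894210815, 0.03747231140732765), np.float64(0.16619790118778835))Traceback (most recent call last):
  File "<stdin>", line 6, in <module>
  File "h.py", line 23, in tubefit
    r=minimize(f,p0,method="Nelder-Mead",options=dict(initial_simplex=np.array([p0,p0+np.array([.015,0,0]),p0+np.array([0,.015,0]),p0+np.array([0,0,.1])]),maxiter=120))
    res = _minimize_neldermead(fun, x0, args, callback, bounds=bounds,
                               **options)
    fxr = func(xr)
    fx = function(np.copy(x), *(wrapper_args + args))
  File "h.py", line 22, in <lambda>
    f=lambda p:sum(abs(sil(c,p)-m).sum()/m.sum() for c,m in masks.items())
               ~~~^^^^^^^^^^^^^^^^^^^^^^^^^^^^^^^^^^^^^^^^^^^^^^^^^^^^^^^^
  File "h.py", line 22, in <genexpr>
    f=lambda p:sum(abs(sil(c,p)-m).sum()/m.sum() for c,m in masks.items())
                       ~~~^^^^^
  File "h.py", line 18, in sil
    h=cv2.convexHull(np.array([proj(cam,q) for q in cyl(p)],np.float32))
                               ~~~~^^^^^^^
  File "h.py", line 10, in proj
    m=camera_model(cam);K=np.array(m["camera_matrix"]);P=np.array(m["pose"])
ValueError: time passes only in moves, steps and waits
```

```bash
sed -i 's/^def ray/import rig,functools\ncamera_model=functools.lru_cache(rig.camera_model)\ndef ray/' h.py
python3 - <<'E'
from h import *
M={}
p0=np.array([.585,-.135,.1])
for c in("scene","side"):
    im=capture(c);print(c,"band",band(c,im,[.6,-.03,.003]))
    M[c]=masks_near(c,p0).astype(float); print(tubefit({c:M[c]},p0))
print("both",tubefit(M,p0))
print(readout.read_state()["time_s"])
E
```

```text
scene band ((0.5772014260292053, -0.019557081162929535), array([ 0.58613735, -0.01818251], dtype=float32), (0.28265827894210815, 0.03747231140732765), np.float64(0.1663111922244084))
(array([ 0.58634397, -0.13786671,  0.13040177]), np.float64(0.03366435048433529))
side band ((0.576104998588562, -0.0192410908639431), array([ 0.5693495 , -0.02025685], dtype=float32), (0.28298142552375793, 0.039144501090049744), np.float64(0.16559024592892513))
(array([ 0.58493537, -0.14045935,  0.17693692]), np.float64(0.06615826011981744))
both (array([ 0.58537983, -0.13857102,  0.14170797]), np.float64(0.12071076418532731))
0.9
```

>>> {"api": "send_rows", "payload": {"moves": [[[0, 0, -8.35, 0, 0, 0, 1], [0, 0, -8.35, 0, 0, 0, 1], [0, 0, -8.35, 0, 0, 0, 1], [0, 0, -8.35, 0, 0, 0, 1], [0, 0, -8.35, 0, 0, 0, 1]]]}}

```text
time_s: 1.4
position: [0.1606, -0.604, 0.2225]
tcp_rot: [[0.545, 0.838, 0.0], [0.838, -0.545, 0.0], [0.0, -0.0, -1.0]]
force: [-1.2, -0.6, -0.1]
opening: 0.999
```

>>> {"api": "send_rows", "payload": {"moves": [[[0, 0, -8.35, 0, 0, 0, 1], [0, 0, -8.35, 0, 0, 0, 1], [0, 0, -8.35, 0, 0, 0, 1], [0, 0, -8.35, 0, 0, 0, 1], [0, 0, -8.35, 0, 0, 0, 1]]]}}

```text
time_s: 1.9
position: [0.1606, -0.604, 0.2226]
tcp_rot: [[-0.152, 0.988, -0.0], [0.988, 0.152, -0.0], [-0.0, -0.0, -1.0]]
force: [-0.2, -0.2, -0.4]
opening: 0.998
```

>>> {"api": "send_rows", "payload": {"moves": [[[0, 0, 0, 2.65, 3.25, 0, 1], [0, 0, 0, 2.65, 3.25, 0, 1], [0, 0, 0, 2.65, 3.25, 0, 1], [0, 0, 0, 2.65, 3.25, 0, 1], [0, 0, 0, 2.65, 3.25, 0, 1]]]}}

```text
time_s: 2.4
position: [0.303, -0.448, 0.2227]
tcp_rot: [[-0.145, 0.989, 0.0], [0.989, 0.145, -0.0], [-0.0, 0.0, -1.0]]
force: [0.1, -0.5, -0.6]
opening: 1.001
```

>>> {"api": "send_rows", "payload": {"moves": [[[0, 0, 0, 2.65, 3.25, 0, 1], [0, 0, 0, 2.65, 3.25, 0, 1], [0, 0, 0, 2.65, 3.25, 0, 1], [0, 0, 0, 2.65, 3.25, 0, 1], [0, 0, 0, 2.65, 3.25, 0, 1]]]}}

```text
time_s: 2.9
position: [0.4445, -0.2932, 0.2228]
tcp_rot: [[-0.146, 0.989, 0.0], [0.989, 0.146, -0.0], [-0.001, 0.0, -1.0]]
force: [-0.0, 0.1, -0.5]
opening: 1.003
```

>>> {"api": "send_rows", "payload": {"moves": [[[0, 0, 0, 2.65, 3.25, 0, 1], [0, 0, 0, 2.65, 3.25, 0, 1], [0, 0, 0, 2.65, 3.25, 0, 1], [0, 0, 0, 2.65, 3.25, 0, 1], [0, 0, 0, 2.65, 3.25, 0, 1]]]}}

```text
time_s: 3.4
position: [0.586, -0.1382, 0.2227]
tcp_rot: [[-0.146, 0.989, 0.0], [0.989, 0.146, -0.0], [-0.0, 0.0, -1.0]]
force: [0.5, -1.6, 1.1]
opening: 1.003
```

Run:
```python
from h import *
im=capture("wrist");cv2.imwrite("pics/w1.png",im)
p0=np.array([.585,-.139,.14])
try: print("band",band("wrist",im,[.58,-.02,.003]))
except Exception as e: print(e)
m=masks_near("wrist",p0).astype(float);print(m.sum())
p,f=tubefit({"wrist":m},p0);print(p,f)
```

```text
band ((0.5902413129806519, -0.013976052403450012), array([ 0.58969635, -0.01375866], dtype=float32), (0.3024327754974365, 0.03750225901603699), np.float64(0.16869270147243454))
8654.0
[ 0.59137132 -0.13364005  0.14085865] 0.027850659561259213
```

View pics/w1.png

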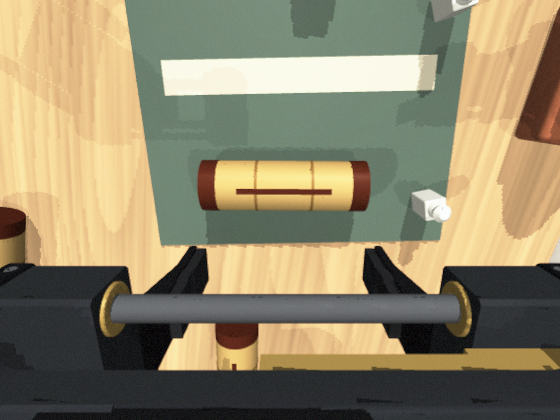

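The wrist picture shows the tube from (198,186) to (370,186) and the band above it from (162,77) to (437,72). A band size of 302 x 37 mm confirms that scale. The two camera sets disagree by about 6 mm in absolute position, so I'll look again now that the arm has settled.

```bash
cat > meas.py <<'E'
from h import *
import sys
p0=np.array([float(v) for v in sys.argv[1:4]])
s=readout.read_state()
im=capture("wrist");b=band("wrist",im,[.58,-.017,.003])
m=masks_near("wrist",p0).astype(float);p,f=tubefit({"wrist":m},p0)
a=b[3];d=p[:2]-np.array(b[0])
print("tcp",np.round(s["position"],4),"F",np.round(s["force"],1),"t",s["time_s"])
print("band",np.round(b[0],4),np.round(b[2],3),round(a,4),"tube",np.round(p,4),round(f,3))
print("across",d@[-np.sin(a),np.cos(a)],"along",d@[np.cos(a),np.sin(a)],"dyaw",p[2]-a)
x=np.array(s["tcp_rot"])[:2,0];y=np.array(s["tcp_rot"])[:2,1];r=p[:2]-np.array(s["position"])[:2]
print("tube rel tcp in tool x,y (cm)",r@x*100,r@y*100,"tooly yaw",np.arctan2(y[1],y[0]))
E
python3 meas.py .59 -.135 .14
python3 - <<'E'
from h import *
M={}
p0=np.array([.588,-.136,.14])
M={"scene":0}
capture("scene");M["scene"]=masks_near("scene",p0).astype(float); print(tubefit(M,p0))
E
```

```text
tcp [ 0.588  -0.1358  0.2227] F [ 0.1 -0.4 -0.3] t 3.5
band [ 0.5821 -0.022 ] [0.302 0.037] 0.1634 tube [ 0.5837 -0.1412  0.1403] 0.018
across -0.11788681142677612 along -0.01781313328749135 dyaw -0.023128909554500254
tube rel tcp in tool x,y (cm) -0.46740526690494216 -0.5122244988212628 tooly yaw 0.15165151444078606
(array([ 0.58701238, -0.13725236,  0.1308577 ]), np.float64(0.04219847214040599))
```

>>> {"api": "send_rows", "payload": {"moves": [[[0, 0, 0, -1.3, -0.5, 4.2, 1], [0, 0, 0, 0, 0, 4.2, 1], [0, 0, 0, 0, 0, 4.2, 1], [0, 0, 0, 0, 0, 2.8, 1], [0, 0, 0, 0, 0, 0.4, 1]]]}}

```text
time_s: 4.2
position: [0.5781, -0.1536, 0.061]
tcp_rot: [[-0.143, 0.99, -0.008], [0.99, 0.143, 0.003], [0.004, -0.007, -1.0]]
force: [-0.6, 0.9, 0.0]
opening: 1.0
```

>>> {"api": "send_rows", "payload": {"moves": [[[0, 0, 0, 0, 0, 0.2, 1], [0, 0, 0, 0, 0, 0.2, 1], [0, 0, 0, 0, 0, 0.1, 1], [0, 0, 0, 0, 0, 0, 1], [0, 0, 0, 0, 0, 0, 1]]]}}

```text
time_s: 4.7
position: [0.5824, -0.1534, 0.0606]
tcp_rot: [[-0.146, 0.989, 0.002], [0.989, 0.146, -0.001], [-0.001, 0.002, -1.0]]
force: [-0.2, 0.5, -0.5]
opening: 0.996
```

>>> {"api": "send_rows", "payload": {"moves": [[[0, 0, 0, 0, 0, 0.1, 1], [0, 0, 0, 0, 0, 0.1, 1], [0, 0, 0, 0, 0, 0.05, 1], [0, 0, 0, 0, 0, 0, 1], [0, 0, 0, 0, 0, 0, 1]]]}}

```text
time_s: 5.2
position: [0.5824, -0.154, 0.0585]
tcp_rot: [[-0.146, 0.989, 0.001], [0.989, 0.146, -0.002], [-0.002, 0.001, -1.0]]
force: [-1.3, -1.1, 7.5]
opening: 1.0
```

>>> {"api": "send_rows", "payload": {"moves": [[[0, 0, 0, 0.4, 0, 0, 1], [0, 0, 0, 0.8, 0, 0, 1], [0, 0, 0, 1.0, 0, 0, 1], [0, 0, 0, 1.0, 0, 0, 1], [0, 0, 0, 0.8, 0, 0, 1]]]}}

```text
time_s: 5.7
position: [0.5767, -0.1139, 0.0592]
tcp_rot: [[-0.147, 0.989, 0.002], [0.989, 0.147, -0.002], [-0.002, 0.002, -1.0]]
force: [-2.0, -0.8, 12.3]
opening: 1.003
```

>>> {"api": "send_rows", "payload": {"moves": [[[0, 0, 0, 0.2, 0, 0, 1], [0, 0, 0, 0, 0, 0, 1], [0, 0, 0, 0, 0, 0, 1], [0, 0, 0, 0, 0, -0.4, 1], [0, 0, 0, 0, 0, -0.6, 1]]]}}

```text
time_s: 6.2
position: [0.5754, -0.1115, 0.0671]
tcp_rot: [[-0.146, 0.989, -0.001], [0.989, 0.146, 0.0], [0.0, -0.001, -1.0]]
force: [-0.5, 0.8, -0.7]
opening: 1.001
```

```bash
python3 meas.py .58 -.12 .14
```

```text
tcp [ 0.5754 -0.1115  0.0671] F [-0.5  0.8 -0.7] t 6.2
band [ 0.5858 -0.02  ] [0.303 0.037] 0.1651 tube [ 0.5832 -0.119   0.1399] 0.174
across -0.09729499179047237 along -0.01876917327455082 dyaw -0.0251943969207907
tube rel tcp in tool x,y (cm) -0.8561161696992932 0.6612802814185229 tooly yaw 0.14640249618914686
```

>>> {"api": "send_rows", "payload": {"moves": [[[0, 0, 0, -2.1, 0.5, 0, 1], [0, 0, 0, 0, 0, 0.6, 1], [0, 0, 0, 0, 0, 0.4, 1], [0, 0, 0, 0, 0, 0, 1], [0, 0, 0, 0.4, 0, 0, 1]]]}}

```text
time_s: 6.8
position: [0.5841, -0.1286, 0.0586]
tcp_rot: [[-0.145, 0.989, 0.002], [0.989, 0.145, -0.002], [-0.002, 0.002, -1.0]]
force: [-0.1, -1.9, 14.8]
opening: 1.003
```

>>> {"api": "send_rows", "payload": {"moves": [[[0, 0, -0.1, 0.9, 0, 0, 1], [0, 0, -0.1, 1.0, 0, 0, 1], [0, 0, -0.1, 1.0, 0, 0, 1], [0, 0, -0.1, 0.7, 0, 0, 1], [0, 0, 0, 0.2, 0, 0, 1]]]}}

```text
time_s: 7.3
position: [0.5785, -0.0893, 0.0591]
tcp_rot: [[-0.153, 0.988, 0.003], [0.988, 0.153, -0.001], [-0.001, 0.003, -1.0]]
force: [-0.3, -0.5, 13.9]
opening: 0.998
```

>>> {"api": "send_rows", "payload": {"moves": [[[0, 0, 0, 0, 0, 0, 1], [0, 0, 0, 0, 0, 0, 1], [0, 0, 0, 0, 0, -0.4, 1], [0, 0, 0, 0, 0, -0.6, 1], [0, 0, 0, 0, 0, 0, 1]]]}}

```text
time_s: 7.8
position: [0.5772, -0.0897, 0.0672]
tcp_rot: [[-0.153, 0.988, -0.0], [0.988, 0.153, 0.0], [0.0, -0.0, -1.0]]
force: [-0.4, -0.4, -0.2]
opening: 0.994
```

```bash
python3 meas.py .58 -.10 .14
```

```text
tcp [ 0.5772 -0.0897  0.0672] F [-0.4 -0.4 -0.2] t 7.8
band [ 0.5846 -0.0199] [0.302 0.037] 0.1651 tube [ 0.5799 -0.0971  0.1413] 0.167
across -0.07533940130315211 along -0.017327664731966258 dyaw -0.02377270167823195
tube rel tcp in tool x,y (cm) -0.7628918291213647 0.1487437372082076 tooly yaw 0.153594731750403
```

>>> {"api": "send_rows", "payload": {"moves": [[[0, 0, 0, -2.1, 0, 0, 1], [0, 0, 0, 0, 0, 0.6, 1], [0, 0, 0, 0, 0, 0.4, 1], [0, 0, 0, 0, 0, 0, 1], [0, 0, 0, 0.4, 0, 0, 1]]]}}

```text
time_s: 8.4
position: [0.5807, -0.1077, 0.0585]
tcp_rot: [[-0.152, 0.988, 0.002], [0.988, 0.152, -0.001], [-0.002, 0.001, -1.0]]
force: [-2.1, -2.0, 14.4]
opening: 0.997
```

>>> {"api": "send_rows", "payload": {"moves": [[[0, 0, -0.2, 0.9, 0, 0, 1], [0, 0, -0.2, 1.0, 0, 0, 1], [0, 0, -0.2, 1.0, 0, 0, 1], [0, 0, -0.2, 0.7, 0, 0, 1], [0, 0, 0, 0.2, 0, 0, 1]]]}}

```text
time_s: 8.9
position: [0.5749, -0.0685, 0.0591]
tcp_rot: [[-0.167, 0.986, 0.003], [0.986, 0.167, -0.001], [-0.001, 0.002, -1.0]]
force: [-1.0, -1.0, 15.0]
opening: 1.002
```

>>> {"api": "send_rows", "payload": {"moves": [[[0, 0, 0, 0, 0, 0, 1], [0, 0, 0, 0, 0, 0, 1], [0, 0, 0, 0, 0, -0.4, 1], [0, 0, 0, 0, 0, -0.6, 1], [0, 0, 0, 0, 0, 0, 1]]]}}

```text
time_s: 9.4
position: [0.5739, -0.069, 0.0672]
tcp_rot: [[-0.167, 0.986, -0.0], [0.986, 0.167, 0.0], [0.0, -0.0, -1.0]]
force: [0.4, 0.9, -0.0]
opening: 0.996
```

>>> {"api": "send_rows", "payload": {"moves": [[[0, 0, 0, -2.1, 0, 0, 1], [0, 0, 0, 0, 0, 0.6, 1], [0, 0, 0, 0, 0, 0.4, 1], [0, 0, 0, 0, 0, 0, 1], [0, 0, 0, 0.4, 0, 0, 1]]]}}

```text
time_s: 9.9
position: [0.5776, -0.0869, 0.0584]
tcp_rot: [[-0.166, 0.986, 0.002], [0.986, 0.166, -0.001], [-0.002, 0.002, -1.0]]
force: [-2.3, -2.1, 14.5]
opening: 1.0
```

>>> {"api": "send_rows", "payload": {"moves": [[[0, 0, -0.2, 0.9, 0, 0, 1], [0, 0, -0.2, 1.0, 0, 0, 1], [0, 0, -0.2, 1.0, 0, 0, 1], [0, 0, -0.2, 0.7, 0, 0, 1], [0, 0, 0, 0.2, 0, 0, 1]]]}}

```text
time_s: 10.4
position: [0.5718, -0.0479, 0.0592]
tcp_rot: [[-0.181, 0.984, 0.004], [0.984, 0.181, -0.001], [-0.001, 0.004, -1.0]]
force: [0.7, -0.4, 16.0]
opening: 0.999
```

>>> {"api": "send_rows", "payload": {"moves": [[[0, 0, 0, 0, 0, 0, 1], [0, 0, 0, 0, 0, 0, 1], [0, 0, 0, 0, 0, -0.4, 1], [0, 0, 0, 0, 0, -0.6, 1], [0, 0, 0, 0, 0, 0, 1]]]}}

```text
time_s: 10.9
position: [0.5701, -0.0483, 0.0671]
tcp_rot: [[-0.181, 0.984, -0.0], [0.984, 0.181, 0.0], [0.0, -0.0, -1.0]]
force: [0.3, -0.2, 0.1]
opening: 0.998
```

```bash
python3 meas.py .577 -.055 .145
python3 - <<'E'
from h import *
im=capture("wrist");cv2.imwrite("pics/w2.png",im)
E
```

```text
tcp [ 0.5701 -0.0483  0.0671] F [ 0.3 -0.2  0.1] t 10.9
band [ 0.5846 -0.02  ] [0.302 0.037] 0.1567 tube [ 0.5738 -0.0546  0.1425] 0.156
across -0.03245944006163905 along -0.016046584801850484 dyaw -0.01423791187387008
tube rel tcp in tool x,y (cm) -0.6851167807692435 0.2503891403162138 tooly yaw 0.1814973681173287
```

View pics/w2.png

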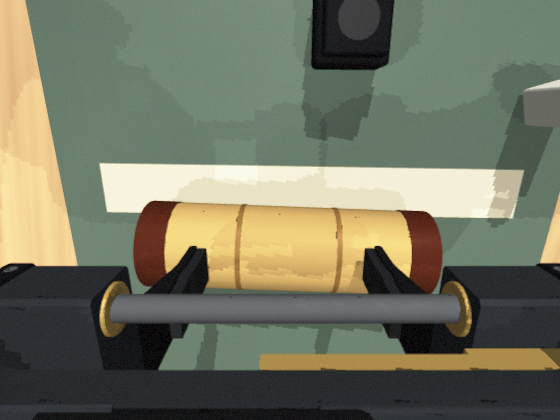

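The tube's far edge now reaches the band at (290,210), and the stand at (350,35) is clear. About 32 mm are left. I'll do one full stroke with more yaw correction, then a short one.

>>> {"api": "send_rows", "payload": {"moves": [[[0, 0, 2.2, -2.0, 0, 0, 1], [0, 0, 0, 0, 0, 0.6, 1], [0, 0, 0, 0, 0, 0.4, 1], [0, 0, 0, 0, 0, 0, 1], [0, 0, 0, 0.4, 0, 0, 1]]]}}

```text
time_s: 11.55
position: [0.574, -0.0652, 0.0585]
tcp_rot: [[-0.143, 0.99, 0.002], [0.99, 0.143, -0.001], [-0.002, 0.001, -1.0]]
force: [-3.1, -2.2, 15.0]
opening: 1.001
```

>>> {"api": "send_rows", "payload": {"moves": [[[0, 0, -0.8, 0.9, 0, 0, 1], [0, 0, -0.8, 1.0, 0, 0, 1], [0, 0, -0.8, 1.0, 0, 0, 1], [0, 0, -0.8, 0.7, 0, 0, 1], [0, 0, 0, 0.2, 0, 0, 1]]]}}

```text
time_s: 12.05
position: [0.5682, -0.0261, 0.0591]
tcp_rot: [[-0.199, 0.98, 0.003], [0.98, 0.199, -0.001], [-0.001, 0.003, -1.0]]
force: [-1.2, -0.5, 14.8]
opening: 0.997
```

>>> {"api": "send_rows", "payload": {"moves": [[[0, 0, 0, 0, 0, 0, 1], [0, 0, 0, 0, 0, 0, 1], [0, 0, 0, 0, 0, -0.4, 1], [0, 0, 0, 0, 0, -0.6, 1], [0, 0, 0, 0, 0, 0, 1]]]}}

```text
time_s: 12.55
position: [0.567, -0.0266, 0.0672]
tcp_rot: [[-0.198, 0.98, -0.0], [0.98, 0.198, 0.0], [0.0, -0.0, -1.0]]
force: [-0.7, -0.2, -0.4]
opening: 1.002
```

```bash
python3 meas.py .572 -.034 .16
python3 - <<'E'
from h import *
p0=np.array([.572,-.034,.16])
for c in["scene","side"]:
    capture(c)
    try: print(c,tubefit({c:masks_near(c,p0).astype(float)},p0))
    except Exception as e: print(c,e)
E
```

```text
tcp [ 0.567  -0.0266  0.0672] F [-0.7 -0.2 -0.4] t 12.55
band [ 0.5845 -0.0202] [0.302 0.037] 0.1481 tube [ 0.5707 -0.0341  0.1529] 0.173
across -0.011766679813279057 along -0.0156620865199052 dyaw 0.004742933075513128
tube rel tcp in tool x,y (cm) -0.8082986508861781 0.21469270342999144 tooly yaw 0.19917988498148062
scene (array([ 0.57178201, -0.033547  ,  0.15020659]), np.float64(0.049613315573728174))
side (array([ 0.57148857, -0.03426954,  0.15423285]), np.float64(0.06103967862849633))
```

>>> {"api": "send_rows", "payload": {"moves": [[[0, 0, 2.4, -1.5, 0, 0, 1], [0, 0, 0, 0, 0, 0.6, 1], [0, 0, 0, 0, 0, 0.4, 1], [0, 0, 0, 0, 0, 0, 1], [0, 0, 0, 0.2, 0, 0, 1]]]}}

```text
time_s: 13.35
position: [0.571, -0.0409, 0.0591]
tcp_rot: [[-0.155, 0.988, 0.003], [0.988, 0.155, -0.001], [-0.002, 0.002, -1.0]]
force: [-2.6, -0.8, 15.1]
opening: 1.001
```

>>> {"api": "send_rows", "payload": {"moves": [[[0, 0, -0.5, 0.5, 0, 0, 1], [0, 0, -0.5, 0.6, 0, 0, 1], [0, 0, -0.5, 0.6, 0, 0, 1], [0, 0, 0, 0.35, 0, 0, 1], [0, 0, 0, 0.1, 0, 0, 1]]]}}

```text
time_s: 13.85
position: [0.5678, -0.0189, 0.0592]
tcp_rot: [[-0.182, 0.983, 0.004], [0.983, 0.182, -0.001], [-0.002, 0.003, -1.0]]
force: [-0.7, -0.8, 14.1]
opening: 1.001
```

>>> {"api": "send_rows", "payload": {"moves": [[[0, 0, 0, 0, 0, 0, 1], [0, 0, 0, 0, 0, 0, 1], [0, 0, 0, 0, 0, -0.2, 1], [0, 0, 0, 0, 0, -0.6, 1], [0, 0, 0, 0, 0, -2, 1]]]}}

```text
time_s: 14.35
position: [0.5642, -0.0183, 0.0834]
tcp_rot: [[-0.182, 0.983, -0.005], [0.983, 0.182, 0.001], [0.002, -0.005, -1.0]]
force: [0.7, -0.2, -0.1]
opening: 1.006
```

>>> {"api": "send_rows", "payload": {"moves": [[[0, 0, 0, 0, 0, -4, 1], [0, 0, 0, -3, 0, -4, 1], [0, 0, 0, -3, 0, -4, 1], [0, 0, 0, -2, 0, -2, 1], [0, 0, 0, 0, 0, 0, 1]]]}}

```text
time_s: 14.85
position: [0.5835, -0.1006, 0.2285]
tcp_rot: [[-0.179, 0.984, 0.008], [0.984, 0.179, -0.004], [-0.005, 0.007, -1.0]]
force: [0.8, 0.1, 0.1]
opening: 0.998
```

>>> {"api": "send_rows", "payload": {"moves": [[[0, 0, 0, 0, 0, 0, 1], [0, 0, 0, 0, 0, 0, 1], [0, 0, 0, 0, 0, 0, 1], [0, 0, 0, 0, 0, 0, 1], [0, 0, 0, 0, 0, 0, 1]]]}}

```text
time_s: 15.35
position: [0.5804, -0.0965, 0.2242]
tcp_rot: [[-0.183, 0.983, -0.002], [0.983, 0.183, 0.001], [0.001, -0.001, -1.0]]
force: [-0.3, 0.3, 0.5]
opening: 0.999
```

Run:
```python
from h import *
p0=np.array([.570,-.022,.16])
for c in["wrist","scene","side"]:
    im=capture(c)
    cv2.imwrite(f"pics/f_{c}.png",im)
    try: print(c,tubefit({c:masks_near(c,p0).astype(float)},p0))
    except Exception as e: print(c,e)
print({t:[np.round(d["location"],3).tolist() for d in spot_in("scene",t)] for t in("stand","seal_a","jar")})
# band end patches in wrist view
im=cv2.imread("pics/f_wrist.png");m=cv2.inRange(im,(120,150,150),(255,255,255))
m[cv2.inRange(cv2.cvtColor(im,cv2.COLOR_BGR2HSV),(0,0,0),(179,90,255))==0]=0
_,lab,st,ce=cv2.connectedComponentsWithStats(m)
for k in range(1,len(st)):
    if st[k][4]>150: print(st[k],np.round(ray("wrist",*ce[k],.003),4))
```

```text
wrist (array([ 0.5694625 , -0.02300373,  0.14755758]), np.float64(0.01729740984752947))
scene (array([ 0.56931205, -0.0211815 ,  0.14368199]), np.float64(0.033680438232734346))
side (array([ 0.57074164, -0.02321248,  0.15194662]), np.float64(0.06813575583138455))
{'stand': [[0.59, -0.032, 0.049], [0.593, 0.079, 0.03], [0.76, -0.144, 0.042]], 'seal_a': [[0.762, -0.143, 0.042]], 'jar': [[0.628, 0.274, 0.062]]}
[   0    0   77  265 9988] [ 0.282  -0.0917  0.003 ]
[118   0  21 135 888] [0.389 0.001 0.003]
[473   0  24  33 387] [0.7552 0.115  0.003 ]
[481   0  32  65 516] [0.7736 0.1055 0.003 ]
[497   0  30  63 535] [0.7895 0.1078 0.003 ]
[531   0  29  42 660] [0.8236 0.1239 0.003 ]
[429  35  52  33 855] [0.7429 0.0783 0.003 ]
[  86   87   63  178 6271] [ 0.3746 -0.1454  0.003 ]
[167  96  30  35 907] [ 0.4505 -0.0422  0.003 ]
[272 101  44   8 197] [ 0.5785 -0.0086  0.003 ]
[ 376  100   58   35 1808] [ 7.031e-01 -2.000e-04  3.000e-03]
[320 102  41  11 276] [ 0.6281 -0.0023  0.003 ]
[ 446  125   59  140 2852] [ 0.8293 -0.1012  0.003 ]
[446 127  38  90 824] [ 0.7956 -0.053   0.003 ]
[ 75 128  12 137 588] [ 0.3341 -0.1818  0.003 ]
[440 129  28  91 484] [ 0.7761 -0.0397  0.003 ]
[149 226  21  60 416] [ 0.4329 -0.2369  0.003 ]
[ 405  226   46   67 1276] [ 0.7824 -0.157   0.003 ]
[538 232  22  31 354] [ 0.941  -0.1274  0.003 ]
[220 271  47  23 630] [ 0.5455 -0.2468  0.003 ]
[263 272  26  21 338] [ 0.5942 -0.2389  0.003 ]
[316 273  51  21 810] [ 0.6799 -0.2242  0.003 ]
[ 159  324   45   46 1052] [ 0.4816 -0.3738  0.003 ]
[ 292  324   50   30 1212] [ 0.6681 -0.317   0.003 ]
[344 324  16  29 248] [ 0.7148 -0.3055  0.003 ]
[364 324  18  29 250] [ 0.7488 -0.3024  0.003 ]
```

View pics/f_wrist.png

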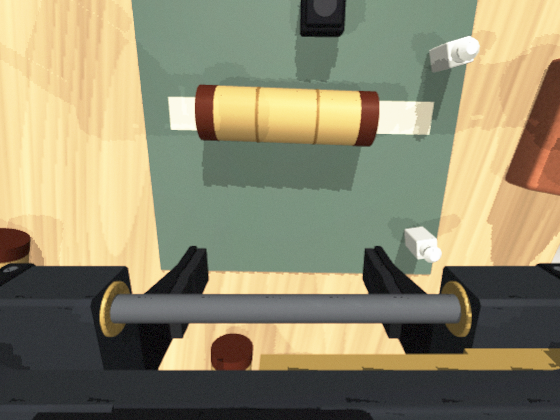

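The wrist picture shows the tube centred on the band: it spans (197–378, 115), with bare band visible at both ends around (182,113) and (404,117). The line between those ends puts the tube's axis about 1 mm off centre. The stand and seals are still standing, clear of the tube, so I'm handing in.

```bash
python3 -c "
from h import *
print(readout.read_state()['time_s'],bot.hand_in())"
```

```text
the job is handed in; nothing more can be done
15.8 None
```

The tube is on the pale band, and I handed the job in at 15.8 s. I rolled it about 118 mm in six short strokes, pressing only on its top with two fingertips spread along its length. Contact force was about 7 to 16 N. Between strokes I lifted clear and set back, and I finished with the arm raised well away.

- **Position:** from the visible band ends, the wrist camera puts the tube's centre about 1 mm off the band's centre line. The scene and side cameras agree to about 1 mm.
- **Angle:** the tube is still turned about 0.015 to 0.02 rad from the band, which is under 2 mm at each end, well inside the band's 18 mm half-width. My yaw corrections removed only part of its starting angle.
- **Bystanders:** the stand and both seals look untouched in the last wrist picture. The detected positions of the stand, the jar and one seal match the start to about 5 mm, roughly the detector's noise. The other seal was missed by the last network call, and I saw it only in the picture.
- **Camera disagreement:** one wrist picture, taken while the arm was still settling, was about 6 mm off the fixed cameras. A second picture settled it. The networks also gave a few false "stand" detections, on the tube and on a seal, which I ignored.

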